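# Clear the printing fixture and load the block on its switch

### The arm

A 6-joint arm with a two-finger parallel gripper is mounted at the origin on the work surface. World frame = base frame: x ahead of the robot, y to its left, z up, the work surface at z = 0. Lengths are in m, angles in rad, forces in N, time in s.
With the tool pointing down it reaches from about 0.275 to 0.85 m from the base axis. Payload 5.2 kg.
Tool frame: the origin (TCP) lies on the centre line of the jaws, within the pads' length; the fingertips stand 25 mm ahead of it and the grasp point (between the pads) lies 6 mm ahead of it (arm.nose_length is the distance from the TCP to the fingertips, in m); z points along the fingers, y is the line along which they close (so a half turn about z gives the same grasp; the last joint's range is limited). The gripper opens to 85 mm and grips with 20 to 120 N. Pads are 22 mm wide; open, the fingers measure 114 mm over their backs; the gripper's body (76 mm by 85 mm) begins 54 mm behind the grasp point. The pads swing forward as they close: fully open they stand 13 mm farther back than shut.
Start: joints at [1.039, 0.259, 1.535, -0, 1.348, -0.203], TCP at [0.178, 0.521, 0.256] pointing down, gripper open.
Joint ranges: [-3.14, 3.14], [-0.91, 2.08], [0.19, 2.58], [-1.22, 4.36], [0.22, 2.71], [-3.12, 3.12]. Speed limits (rad/s): [2.57, 2.57, 3.14, 3.14, 3.14, 3.14].

### API

Orientations are given as a unit quaternion [x, y, z, w].
In Python, from bench import read_state, vision, arm gives the robot as it stands.
- The arm moves only by the tool step_arm, never from a script. Its argument "rows" is a list of rows, each a list of 6 numbers: the shift along the world's x, y, z in mm, then the turn, a rotation vector about the world's x, y, z in rad. In form: [[x, y, z, wx, wy, wz], ...]. A call has 1 to 10 rows; each row is the pose to reach, as a shift and turn from the pose commanded when the call began; what a row does not reach only later rows make up. A row lasts 1/10 s, in which the tool goes at most 50 mm and 8.59 degrees, less where a joint would pass 70% of its speed; a pose out of reach is approached as far as the arm can. A call with a gripper value outside its range is refused whole. "claw" is the closure, from 0 (fully open) to 1 (shut), set as the call begins (left out, the last holds). The fingers move at their own pace and stop on an object; "newtons" is the grip in N (left out, the last holds). Time passes only in rows, so rows that repeat a pose let the fingers close. It gives the time, the measured TCP pose, the force, the opening and the grip force at its end, in the units of the state.
- read_state(): the state, without advancing time (a new reading comes with each control period).
- vision.snapshot(name): name is "scene" or "top"; returns (picture, depth): 480x640x3 uint8, red, green, blue; 480x640 float32, m along the optical axis (not along the pixel's ray), 0 where there is no reading.
- vision.camera_info(name): a dict with "fx", "fy", "cx", "cy" (pixels), "cam_to_world" (4x4, takes a point from camera to world coordinates). Camera axes: x right, y up, looking along -z (the intrinsics and any distortion apply to the point x, -y, -z); pixel columns grow to the right and rows downward; lengths in m; the calibration is good to about 2 mm. A picture is of the moment at which its call begins. camera_info takes no time and is no camera call.
- arm.job_done(): hands the job in; it is judged then, once.
The state is a dict: "t": time; "joint_pos": joint angles; "joint_vel": joint speeds; "effort": joint torques, N m; "tcp_pos": TCP position; "eef_rot": TCP orientation; "ft_force": force on the tool from outside, world axes, zero at the start; "moment": the same for the moment, N m; "grip_width": finger opening in m; "finger_force": force on a finger pad.
Only numpy, scipy, OpenCV 4.12 (cv2) and the standard library are available. Lean on these libraries where they do the work, as an engineer would, in place of code of your own. Each camera call takes 0.05 s, during which the arm holds its last target. There are 200 camera calls.

### The job

The hand pressing pad has been left standing in the metal printing fixture: hang it by the eye of its handle on the peg of the stand. Then set the copper-faced printing block in the fixture, copper side up, and push it fully home into the corner, its long side flush against the long fence so that it holds the switch pin pressed in and one end against the short fence, and leave it there. Leave the jar, the phone and the brush alone.

Things in the scene. Friction and masses are not known exactly. Their poses are not given: they have to be found in the camera images.
- pad: Hand pressing pad of brown wood, 160 g: flat sole 46 (x) by 100 (y) by 18 mm, felt beneath; in its middle an upright paddle handle, 12 mm thick (x), 50 mm wide (y), top 116 mm above the underside, with a round through eye, 29 mm across. Front and back alike. Origin: centre of underside, z up. Starts standing on the fixture's bed. Gripping the paddle from above across its 50 mm leaves the eye free.
- eye (a point): Centre of the eye in the pad's handle, 88 mm above the pad's underside; the hole's axis is the pad's x.
- stand: Fixed steel peg stand left or right of the fixture: base 110 (x) by 100 (y) by 10 mm, round post of 16 mm diameter at its middle, 195 mm high, and one peg of 10 mm diameter that leaves the post at 180 mm height towards the stand's -x, rising 12 degrees to its free tip. Origin: centre of the underside, on the table; z up.
- peg_tip (a point): Free end of the peg's axis: 85 mm from the post's axis (stand -x), 198 mm above the table.
- peg_mid (a point): Middle of the peg's axis: 42 mm from the post's axis, 189 mm above the table.
- fixture: Fixed metal fixture. Bed 155 (x) by 240 (y) mm, top 10 mm above the table. Two fences 14 mm thick, tops 24 mm above the table: the long one along y, inner face at x=+60 mm; the short one at the +y end, inner face at y=+105 mm. Black switch housing behind the long fence, 18 mm high. Origin: on the table below mid-bed; x points to the long fence, z up. Home, the block's centre is at x=30, y=30 mm.
- corner (a point): Inner corner where the two fences' inner faces meet, at the height of the bed's top (fixture x 60, y 105, z 10 mm).
- pin_tip (a point): Rest position of the switch pin's round tip (fixed to the fixture; it does not move with the pin): fixture x 52, y 30, z 17 mm, 8 mm proud of the long fence.
- switch_pin (a joint): Travel (m) of the switch pin, a 10 mm thick horizontal pin that slides into the long fence (fixture +x). 0: fully out, 8 mm proud of the fence; 0.008: flush. Its spring, 0.4 N at first and 1.2 N when flush, is weaker than the block's friction on the bed, so the block stays where it is left; pushing the block over the bed takes some 3 to 8 N.
- block: Printing block: light wood with a copper plate on top, 60 (x) by 150 (y) by 45 mm high, about 540 g. Origin: centre of the underside; z up through the copper. Starts on the table, copper up, on the other side of the fixture from the stand. Can be gripped from above across its 60 mm; fingertips kept more than 16 mm above its underside pass over the fences.
- jar: Bystander: white paste jar with black cap, 68 mm diameter, 75 mm high. Origin: centre of the underside. Leave it.
- phone: Bystander: black phone, 150 by 72 by 9 mm, lying flat. Origin: centre of the underside. Leave it.
- brush: Bystander: brush lying flat across the table beyond the fixture, on the left. Leave it.
Mind the look-alikes: they are no part of the job. What is meant by the pad is not blue, and is the smaller of those in its own colour.

How it is judged:
On the way, in this order (a step that is already met when the one before it is completed fails the run):
1. the pad hangs by its eye on the peg, let go (x of eye in the frame of stand between -0.085 and -0.015 m and y of eye in the frame of stand between -0.014 and 0.014 m and z of eye in the frame of stand between 0.16 and 0.205 m and angle between pad's own z axis and vertical below 0.45 rad and contact force between the fingers and pad below 0.1 N and linear speed of pad below 0.02 m/s), for 0.3 s.
2. the block is home in the fixture's corner and holds the switch pin in (value of joint switch_pin above 0.0055 m and y of block in the frame of fixture between 0.025 and 0.033 m and z of block in the frame of fixture between 0.007 and 0.013 m and angle between the x axis of block and the x axis of fixture, either way round below 0.05 rad and angle between block's own z axis and vertical below 0.06 rad), for 0.2 s.
At the end, for the whole second after the job is handed in: Pad hangs still on the peg by its eye. Block lies flat in the fixture, copper up, within 3 degrees of square to the fences, holding the switch pin in by more than 5.5 mm of its 8 mm, its end within 5 mm of the short fence, released and still (all of step 1 and all of step 2 and contact force between the fingers and block below 0.1 N and linear speed of block below 0.02 m/s); the robot touches nothing.
It fails at once if the paste jar is disturbed (moved more than 20 mm) (distance of jar from where it was at the start of the episode above 0.02 m).
It fails at once if the phone is disturbed (moved more than 20 mm) (distance of phone from where it was at the start of the episode above 0.02 m).
It fails at once if the brush is disturbed (moved more than 20 mm) (distance of brush from where it was at the start of the episode above 0.02 m).
It also fails if it takes over 72 s, if anything falls off the work surface, if the arm or the gripper's body presses on something with over 40 N, if the wrist force passes 120 N, or if a joint passes its speed limit or range.

## Working session

There is one attempt and no reset: what is moved stays moved. The work goes in short steps, Python scripts to look and compute and a tool call to move; the robot and the scene stay as the last step left them, time stands still between calls to the robot, and variables do not carry over. Pictures are saved under pics/ and viewed, at most 10 in all, crops included, and the job is handed in when it is done.

Besides the shell and the picture viewer there is one more tool, called after "Request:" as name([rows], argument=value, ...), one row to a line, values as JSON. step_arm: Moves the arm, as the interface text tells. Its arguments: {"type":"object","properties":{"rows":{"type":"array","items":{"type":"array","items":{"type":"number"}}},"claw":{"type":"number"},"newtons":{"type":"number"}},"required":["rows"]}

```bash
mkdir -p pics
cat > h.py <<'E'
import numpy as np,cv2
from bench import read_state,vision,arm
def snap(n,f):
    p,d=vision.snapshot(n); cv2.imwrite(f'pics/{f}.png',p[:,:,::-1]); np.savez(f'{f}.npz',p=p,d=d); return p,d
def cloud(n,d):
    c=vision.camera_info(n); v,u=np.mgrid[:480,:640]
    P=np.stack([(u-c['cx'])/c['fx']*d,-(v-c['cy'])/c['fy']*d,-d,np.ones_like(d)],-1)@np.array(c['cam_to_world']).T
    P=P[...,:3]; P[d==0]=np.nan; return P
E
python3 - <<'E'
from h import *
for n in('scene','top'):
    p,d=snap(n,n+'0'); c=vision.camera_info(n); print({k:(np.round(v,3).tolist()) for k,v in c.items() if not isinstance(v,str)})
print(read_state())
E
```

```text
{'fx': 496.614, 'fy': 496.614, 'cx': 330.957, 'cy': 242.193, 'cam_to_world': [[0.256, -0.663, 0.704, 1.266], [0.967, 0.191, -0.172, -0.173], [-0.02, 0.724, 0.689, 0.895], [0.0, 0.0, 0.0, 1.0]]}
{'fx': 468.372, 'fy': 468.372, 'cx': 321.244, 'cy': 240.644, 'cam_to_world': [[0.003, 0.991, -0.135, 0.332], [-1.0, 0.002, -0.006, 0.016], [-0.005, 0.135, 0.991, 1.069], [0.0, 0.0, 0.0, 1.0]]}
{'t': 0.1, 'joint_pos': array([ 1.03918369e+00,  2.59305643e-01,  1.53597557e+00,  1.92725483e-05,
        1.34800911e+00, -2.02766434e-01]), 'joint_vel': array([-0.00039199, -0.0009184 , -0.00349785, -0.00045512,  0.00139912,
        0.00060897]), 'effort': array([ 1.66465252e-03, -4.46973002e+01, -2.91249168e+01, -2.77383615e-04,
        6.23254746e-03, -7.30485863e-05]), 'tcp_pos': array([0.17735282, 0.52016206, 0.2555379 ]), 'eef_rot': array([ 1.63685289e-01,  9.86512243e-01, -7.88879936e-04, -3.13496979e-04]), 'ft_force': array([ 0.1494212 , -0.50642408,  0.10361703]), 'moment': array([ 0.01861052, -0.01643927, -0.01430329]), 'finger_force': 0.0, 'grip_width': 0.0849552298471991}
```

View pics/top0.png

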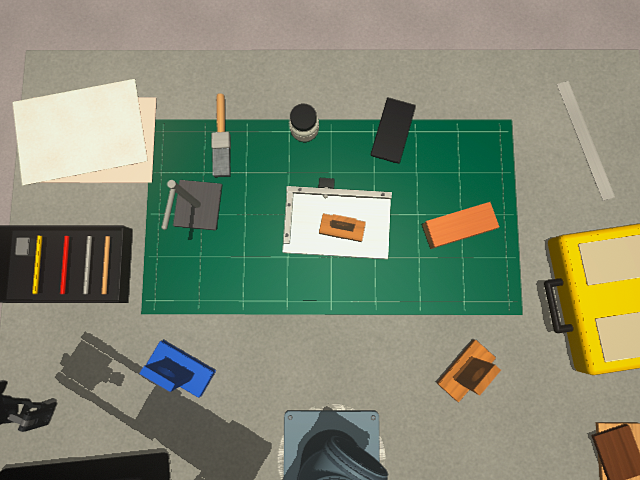

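View pics/scene0.png

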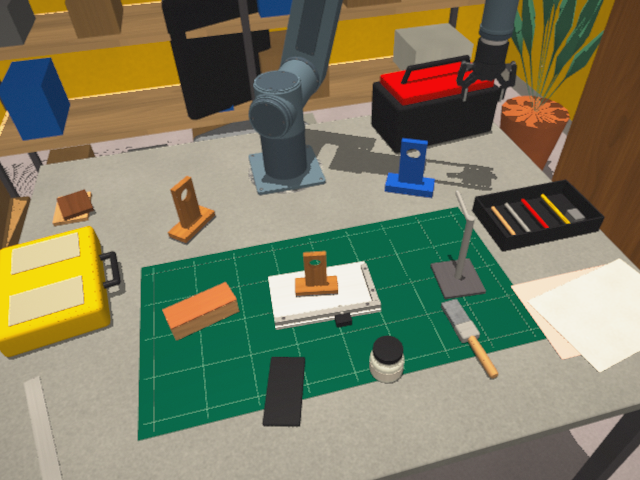

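Scene: the pad stands in the fixture (top px 343,227). The stand is on the left, with its base at (198,205) and the peg running toward the robot from (171,184) to (165,228). The block is on the right at (460,225), and the fences are at the top and left of the bed. I'll measure these from the depth.

```bash
cat > m.py <<'E'
from h import *
def rect(P,m):
    q=P[m][:,:2].astype(np.float32); (c,s,a)=cv2.minAreaRect(q*1000); return np.round(c,1),np.round(s,1),round(a,2),len(q),np.round(np.median(P[m][:,2])*1000,1)
if __name__=='__main__':
    z=np.load('top0.npz'); p=z['p'].astype(int); T=cloud('top',z['d']); z2=np.load('scene0.npz'); p2=z2['p'].astype(int); S=cloud('scene',z2['d'])
    hsv=cv2.cvtColor(z['p'],cv2.COLOR_RGB2HSV).astype(int); hsv2=cv2.cvtColor(z2['p'],cv2.COLOR_RGB2HSV).astype(int)
    def box(im,u0,u1,v0,v1):
        m=np.zeros((480,640),bool); m[v0:v1,u0:u1]=1; return m
    org=lambda h:(h[...,0]<20)&(h[...,1]>110)
    for nm,P,h,bb,bp,bs in (('top',T,hsv,(415,505,195,255),(310,375,205,245),(165,225,175,232)),('scene',S,hsv2,(158,245,280,340),(290,345,245,300),(425,490,255,305))):
        Z=P[...,2]
        m=box(0,*bb)&org(h); print(nm,'block',rect(P,m&(Z>.040)&(Z<.05)))
        m=box(0,*bp)&org(h); print('sole',rect(P,m&(Z>.022)&(Z<.033))); 
        mm=m&(Z>.05); print('paddle',rect(P,mm),P[mm].max(0),P[mm].min(0))
        m=m&(Z>.119)&(Z<.135); print('padtop',m.sum()and rect(P,m))
        m=box(0,*bs)&(Z>.006)&(Z<.02)&(h[...,1]<60); print('stand base',rect(P,m))
    m=box(0,155,225,172,232)&(T[...,2]>.17); Q=T[m]; print('peg top',rect(T,m),Q[Q[:,0].argsort()[:8]],Q[Q[:,0].argsort()[-8:]])
    m=box(0,450,480,185,290)&(S[...,2]>.17); Q=S[m]; print('peg scene',rect(S,m),Q[Q[:,0].argsort()[:8]],Q[Q[:,0].argsort()[-8:]])
    # fixture
    for nm,P,bf in(('top',T,(275,400,180,265)),('scene',S,(262,385,258,330))):
        Z=P[...,2]; m=box(0,*bf)&(Z>.02)&(Z<.028); 
        Q=P[m]; L=Q[(Q[:,0]>np.nanmax(Q[:,0])-.03)]; print(nm,'fence all',rect(P,m))
        m2=box(0,*bf)&(Z>.006)&(Z<.028); print('bed+',rect(P,m2))
E
python3 m.py
python3 - <<'E'
import cv2
a=cv2.imread('pics/top0.png')[170:265,150:410]; cv2.imwrite('pics/c1.png',cv2.resize(a,None,fx=3,fy=3,interpolation=2))
E
```

```text
top block (array([ 511.1, -289.7]), array([ 60.4, 150.5]), 17.13, 1810, np.float64(45.2))
sole (array([506.1, -23.6]), array([98. , 45.6]), 79.25, 583, np.float64(28.0))
paddle (array([505.9, -24. ]), array([49.8, 11.8]), 79.01, 219, np.float64(124.7)) [0.51576835 0.00132449 0.13091443] [ 0.49558121 -0.0490135   0.05909757]
padtop (array([505.9, -24. ]), array([49.8, 11.7]), 79.15, 145, np.float64(126.0))
stand base (array([570.3, 306.6]), array([104.5, 128.5]), 84.75, 1786, np.float64(10.2))
scene block (array([ 509.4, -293.4]), array([ 65.3, 150. ]), 16.55, 1537, np.float64(44.8))
sole (array([507.4, -27.3]), array([97.6, 50.4]), 79.32, 521, np.float64(27.5))
paddle (array([506.4, -27.5]), array([48.1, 18.9]), 83.02, 518, np.float64(87.9)) [ 0.51837271 -0.00419702  0.12912124] [ 0.49583793 -0.05174927  0.05013851]
padtop (array([506. , -27.5]), array([47.7, 18.7]), 85.59, 135, np.float64(124.7))
stand base (array([576.6, 297.9]), array([114.1, 141.9]), 84.16, 1373, np.float64(9.6))
peg top (array([520.2, 312.5]), array([15.2, 96.4]), 84.6, 314, np.float64(193.8)) [[0.47230937 0.317
[... 872 characters left out ...]
22 0.31080315 0.19969488]
 [0.47941125 0.31270364 0.20227197]] [[0.56939692 0.30384195 0.18230312]
 [0.56944238 0.30455874 0.19070517]
 [0.56945137 0.30828134 0.19545083]
 [0.56953551 0.30150948 0.19435172]
 [0.56957488 0.30633416 0.19320996]
 [0.56957965 0.30559395 0.18488394]
 [0.57043106 0.30540458 0.17127429]
 [0.57110705 0.30002699 0.17321002]]
top fence all (array([545.1, -14.2]), array([144.1, 245.9]), 1.71, 1291, np.float64(24.6))
bed+ (array([521.2, -14.4]), array([195.7, 283.3]), 0.69, 6395, np.float64(11.0))
scene fence all (array([549.3, -17.2]), array([151.1, 250.4]), 2.32, 1191, np.float64(24.1))
bed+ (array([532. , -20.2]), array([257.4, 182. ]), 85.93, 4877, np.float64(11.0))
```

View pics/c1.png

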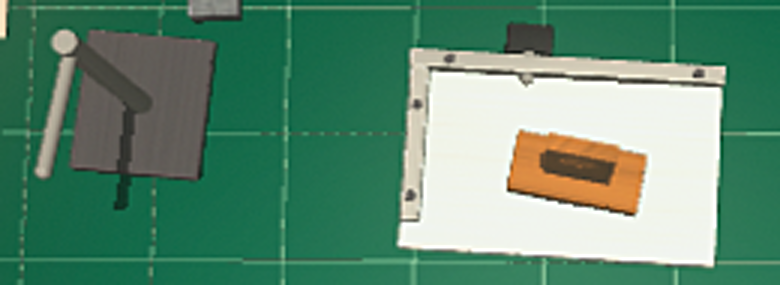

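The top view confirms the peg points toward the robot (crop: 64,42 to 43,172). The pad is yawed about -11° and the fences are nearly square to the world axes. I'll move above the pad now and refine the fits from the saved images.

Request:
step_arm([
  [329, -546, 0, 0, 0, 0.139],
  [329, -546, 0, 0, 0, 0.139],
  [329, -546, 0, 0, 0, 0.139],
  [329, -546, 0, 0, 0, 0.139],
  [329, -546, 0, 0, 0, 0.139],
  [329, -546, 0, 0, 0, 0.139],
  [329, -546, 0, 0, 0, 0.139],
  [329, -546, 0, 0, 0, 0.139],
  [329, -546, 0, 0, 0, 0.139],
  [329, -546, 0, 0, 0, 0.139],
], claw=0)

```text
t: 1.1
tcp_pos: [0.4355, 0.0913, 0.2562]
eef_rot: [0.095, 0.995, 0.0, -0.0]
ft_force: [0.7, 0.4, -0.3]
grip_width: 0.0852
finger_force: 0.0
```

```bash
cat > f.py <<'E'
from m import *
from scipy.optimize import minimize
fx={}
for n,bp,bf in(('top',(155,225,172,232),(275,400,180,265)),('scene',(450,480,185,290),(262,390,255,335))):
    z=np.load(n+'0.npz'); P=cloud(n,z['d']); Z=P[...,2]
    b=lambda q:(slice(q[2],q[3]),slice(q[0],q[1]))
    Q=P[b(bp)].reshape(-1,3); Q=Q[(Q[:,2]>.178)&(Q[:,0]<.55)]
    vx,vy,x0,y0=cv2.fitLine(Q[:,:2].astype(np.float32),cv2.DIST_HUBER,0,.01,.01).ravel()
    pz=np.polyfit(Q[:,0],Q[:,2],1)
    print(n,'peg: yaw deg',np.degrees(np.arctan(vy/vx)),'y at x=.475,.52,.56',[round(float(y0+vy/vx*(x-x0)),4) for x in(.475,.52,.56)],'z',np.polyval(pz,[.475,.52,.56]).round(4),Q[:,0].min())
    Q=P[b(bf)].reshape(-1,3); Q=Q[np.isfinite(Q).all(1)&(Q[:,2]<.032)]; hi=(Q[:,2]>.0175); X=Q[:,:2]
    def cost(p):
        c,s=np.cos(p[2]),np.sin(p[2]); d=X-p[:2]; x=c*d[:,0]+s*d[:,1]; y=-s*d[:,0]+c*d[:,1]
        # soft L-shape membership
        k=800; sg=lambda t:1/(1+np.exp(-np.clip(k*t,-50,50)))
        A=sg(x-.06)*sg(.074-x)*sg(y+.12)*sg(.119-y); B=sg(y-.105)*sg(.119-y)*sg(x+.055)*sg(.074-x)
        M=np.maximum(A,B); return -(M[hi].sum()-M[~hi].sum())
    best=min((minimize(cost,[.51+a,-.016+c,t],method='Nelder-Mead',options=dict(xatol=1e-5,initial_simplex=[[.51+a,-.016+c,t],[.518+a,-.016+c,t],[.51+a,-.008+c,t],[.51+a,-.016+c,t+.04]])) for a in(-.01,0,.01) for c in(-.01,0,.01) for t in(-.05,0)),key=lambda r:r.fun)
    print('fixture',best.x.round(4),np.degrees(best.x[2]).round(2),best.fun,hi.sum())
E
python3 f.py
```

```text
top peg: yaw deg -5.942984 y at x=.475,.52,.56 [0.3163, 0.3116, 0.3074] z [0.2017 0.1927 0.1846] 0.4723093669152841
fixture [ 0.5227 -0.0129 -0.0552] -3.16 -744.6831480375906 1708
scene peg: yaw deg -5.687631 y at x=.475,.52,.56 [0.3123, 0.3078, 0.3038] z [0.2011 0.1919 0.1837] 0.4733813307445004
fixture [ 0.5189 -0.0159 -0.0608] -3.48 -560.4096838503135 1593
```

Request:
step_arm([
  [70, -117, 0, 0, 0, 0],
  [70, -117, 0, 0, 0, 0],
  [70, -117, 0, 0, 0, 0],
  [70, -117, 0, 0, 0, 0],
  [70, -117, 0, 0, 0, 0],
])

```text
t: 1.6
tcp_pos: [0.5048, -0.0242, 0.2555]
eef_rot: [0.096, 0.995, 0.0, -0.001]
ft_force: [0.5, 0.6, -0.3]
grip_width: 0.0855
finger_force: 0.0
```

Request:
step_arm([
  [1, -1.5, -45, 0, 0, 0],
  [1, -1.5, -90, 0, 0, 0],
  [1, -1.5, -125, 0, 0, 0],
  [1, -1.5, -145, 0, 0, 0],
  [1, -1.5, -145, 0, 0, 0],
])

```text
t: 2.1
tcp_pos: [0.5029, -0.023, 0.1086]
eef_rot: [0.094, 0.996, 0.001, -0.004]
ft_force: [0.3, -0.5, -0.4]
grip_width: 0.0854
finger_force: 0.0
```

Request:
step_arm([
  [0, 0, 0, 0, 0, 0],
  [0, 0, 0, 0, 0, 0],
  [0, 0, 0, 0, 0, 0],
  [0, 0, 0, 0, 0, 0],
  [0, 0, 0, 0, 0, 0],
  [0, 0, 0, 0, 0, 0],
], claw=1, newtons=40)

```text
t: 2.7
tcp_pos: [0.5072, -0.0251, 0.1132]
eef_rot: [0.095, 0.995, 0.0, 0.002]
ft_force: [0.7, 3.1, 7.6]
grip_width: 0.0496
finger_force: 41.7
```

Request:
step_arm([
  [0, 0, 10, 0, 0, 0],
  [0, 0, 30, 0, 0, 0],
  [0, 0, 60, 0, 0, 0],
  [0, 0, 97, 0, 0, 0],
  [-10, 30, 97, 0, 0, 0.03],
  [-20, 75, 97, 0, 0, 0.06],
  [-32, 120, 97, 0, 0, 0.089],
  [-44, 165, 97, 0, 0, 0.089],
  [-56, 210, 97, 0, 0, 0.089],
  [-68, 255, 97, 0, 0, 0.089],
])

```text
t: 3.7
tcp_pos: [0.4374, 0.2312, 0.2093]
eef_rot: [0.051, 0.999, 0.0, 0.001]
ft_force: [0.2, 0.8, -1.2]
grip_width: 0.0491
finger_force: 42.0
```

Request:
step_arm([
  [-8, 50, 0, 0, 0, 0],
  [-13, 80, 0, 0, 0, 0],
  [-13, 90, 0, 0, 0, 0],
  [-13, 90, 0, 0, 0, 0],
  [-13, 90, 0, 0, 0, 0],
])

```text
t: 4.2
tcp_pos: [0.4252, 0.3188, 0.2084]
eef_rot: [0.05, 0.999, -0.0, 0.0]
ft_force: [0.1, -0.6, -1.3]
grip_width: 0.0497
finger_force: 42.2
```

Run:
```python
from h import *
s=read_state();print(s['tcp_pos'],s['eef_rot'],s['grip_width'])
p,d=snap('scene','s1'); cv2.imwrite('pics/s1c.png',cv2.resize(p[140:320,380:540,::-1],None,fx=3,fy=3))
P=cloud('scene',d); h=cv2.cvtColor(p,cv2.COLOR_RGB2HSV); m=(h[...,0]<20)&(h[...,1]>110); m[:, :380]=0;m[:,520:]=0
m&=(P[...,1]>.25)&(P[...,1]<.4)&(P[...,0]<.5)&(P[...,2]>.08);Q=P[m];print(len(Q),np.percentile(Q,[1,50,99],axis=0))
```

```text
[0.42522836 0.31878816 0.20844051] [ 5.03897809e-02  9.98729518e-01 -4.67946526e-04  1.23333095e-05] 0.04966707256294262
1716 [[-0.15694731  0.26629495  0.11203966]
 [ 0.42574197  0.33003882  0.17263427]
 [ 0.44935108  0.39883784  0.43957397]]
```

View pics/s1c.png

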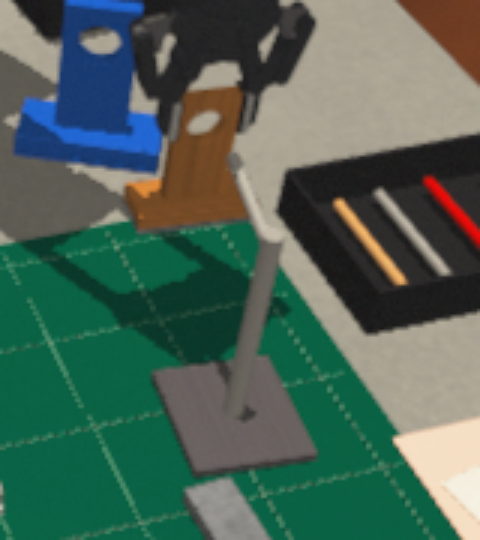

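The crop shows the pad held ahead of the peg tip, with the eye at (205,122) and the peg tip at (235,160). I'll check how well they line up using the same camera.

Run:
```python
from h import *
z=np.load('s1.npz');p,d=z['p'],z['d'];P=cloud('scene',d); h=cv2.cvtColor(p,cv2.COLOR_RGB2HSV); m=(h[...,0]<20)&(h[...,1]>90)
b=np.zeros_like(m); b[165:225,415:470]=1
f=m&b&(P[...,0]>.40)&(P[...,0]<.47)
for lo,hi in((.13,.15),(.15,.17),(.17,.19),(.19,.20),(.2,.222)):
    Q=P[f&(P[...,2]>lo)&(P[...,2]<hi)]; print(lo,len(Q),np.percentile(Q,[2,50,98],axis=0).round(4).tolist() if len(Q) else'')
Q=P[f];print('z',np.percentile(Q[:,2],[1,99]))
c=vision.camera_info('scene');M=np.array(c['cam_to_world'])
def ray(u,v,x):
    r=M[:3,:3]@np.array([(u-c['cx'])/c['fx'],-(v-c['cy'])/c['fy'],-1]);o=M[:3,3];return o+r*(x-o[0])/r[0]
print('eye',ray(448.3,180.7,.431),'tip',ray(458.5,193.3,.474))
```

```text
0.13 137 [[0.4189, 0.2902, 0.1307], [0.4289, 0.3124, 0.1399], [0.4332, 0.3376, 0.1495]]
0.15 134 [[0.4222, 0.29, 0.1503], [0.4293, 0.3136, 0.16], [0.4332, 0.3371, 0.1697]]
0.17 139 [[0.4198, 0.2898, 0.1705], [0.4288, 0.3181, 0.1796], [0.433, 0.3381, 0.1889]]
0.19 29 [[0.4239, 0.2956, 0.1903], [0.4314, 0.3313, 0.1946], [0.4357, 0.34, 0.1995]]
0.2 170 [[0.4178, 0.2952, 0.2013], [0.4284, 0.3205, 0.2158], [0.4347, 0.3408, 0.2219]]
z [0.11094831 0.22221893]
eye [0.431      0.31422243 0.19883608] tip [0.474      0.32051811 0.19281678]
```

Request:
step_arm([
  [0, 2.5, 1, 0, 0, 0],
  [15, 1, 1, 0, 0, 0],
  [30, -0.5, 1, 0, 0, 0],
  [45, -2, 1, 0, 0, 0],
  [55, -3, 0, 0, 0, 0],
  [65, -4, -1, 0, 0, 0],
  [65, -4, -1, 0, 0, 0],
])

```text
t: 4.95
tcp_pos: [0.4915, 0.3153, 0.2067]
eef_rot: [0.051, 0.999, -0.0, -0.0]
ft_force: [0.1, -0.7, -0.7]
grip_width: 0.0492
finger_force: 42.2
```

Run:
```python
from h import *
p,d=snap('scene','s2'); p2,_=snap('top','t2')
a=cv2.resize(p[150:280,400:520,::-1],(480,520)); b=cv2.resize(p2[150:250,140:220,::-1],(320,400)); o=np.zeros((520,800,3),np.uint8);o[:,:480]=a;o[:400,480:]=b;cv2.imwrite('pics/s2c.png',o)
```

```text
(no output)
```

View pics/s2c.png

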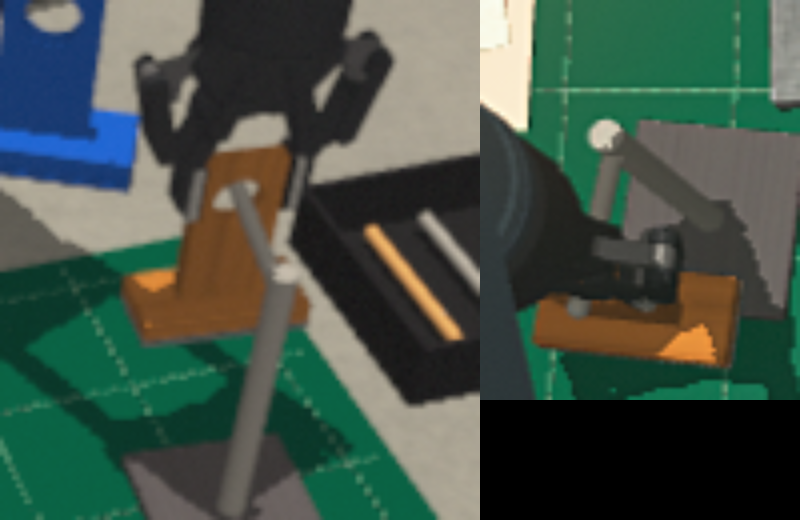

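The peg is through the eye (left crop 240,195) and nothing is touching. I'll move on to mid-peg and lower.

Request:
step_arm([
  [12, -1, 0, 0, 0, 0],
  [25, -2.5, 0, 0, 0, 0],
  [25, -2.5, -4, 0, 0, 0],
  [25, -2.5, -8, 0, 0, 0],
  [25, -2.5, -10, 0, 0, 0],
  [25, -2.5, -11, 0, 0, 0],
  [25, -2.5, -11, 0, 0, 0],
])

```text
t: 5.75
tcp_pos: [0.5148, 0.3132, 0.1966]
eef_rot: [0.05, 0.999, -0.0, 0.0]
ft_force: [-1.7, -0.9, 0.8]
grip_width: 0.0493
finger_force: 42.6
```

Request:
step_arm([
  [0, 0, -1, 0, 0, 0],
  [0, 0, -1, 0, 0, 0],
  [0, 0, -1, 0, 0, 0],
])

```text
t: 6.05
tcp_pos: [0.5149, 0.3133, 0.1962]
eef_rot: [0.05, 0.999, 0.0, 0.0]
ft_force: [-2.5, -2.1, 5.4]
grip_width: 0.0497
finger_force: 43.1
```

Request:
step_arm([
  [0, 0, 0.5, 0, 0, 0],
  [0, 0, 0.5, 0, 0, 0],
  [0, 0, 0.5, 0, 0, 0],
  [0, 0, 0.5, 0, 0, 0],
  [0, 0, 0.5, 0, 0, 0],
  [0, 0, 0.5, 0, 0, 0],
], claw=0.15)

```text
t: 6.65
tcp_pos: [0.5151, 0.3132, 0.1957]
eef_rot: [0.05, 0.999, -0.0, -0.0]
ft_force: [-0.3, 0.2, 1.0]
grip_width: 0.0727
finger_force: 0.0
```

Request:
step_arm([
  [0, 0, 5, 0, 0, 0],
  [0, 0, 15, 0, 0, 0],
  [0, 0, 30, 0, 0, 0],
  [0, 0, 60, 0, 0, 0],
  [0, 0, 80, 0, 0, 0],
  [0, 0, 100, 0, 0, 0],
  [0, 0, 100, 0, 0, 0],
])

```text
t: 7.35
tcp_pos: [0.5165, 0.3138, 0.3001]
eef_rot: [0.05, 0.999, 0.001, 0.003]
ft_force: [-0.1, 1.3, 1.0]
grip_width: 0.073
finger_force: 0.0
```

Run:
```python
from h import *
p,d=snap('scene','s3'); P=cloud('scene',d)
cv2.imwrite('pics/s3c.png',cv2.resize(p[120:320,380:540,::-1],(480,600)))
```

```text
(no output)
```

View pics/s3c.png

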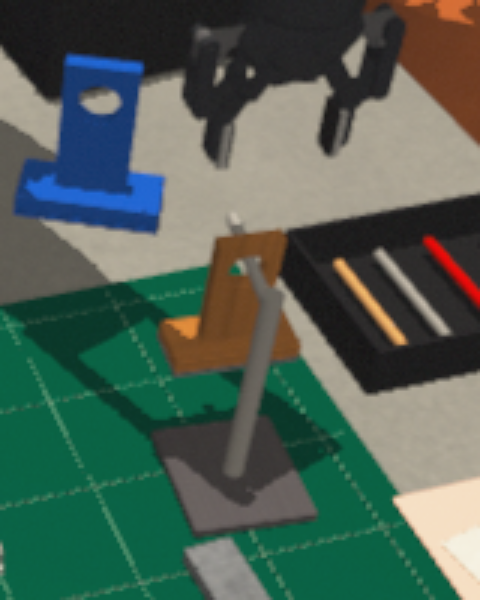

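The pad hangs on the peg by its eye (eye at 240,268 in the crop) and the gripper is clear. Next is the block.

Request:
step_arm([
  [-5, -604, -80, 0, 0, -0.15],
  [-5, -604, -80, 0, 0, -0.3],
  [-5, -604, -80, 0, 0, -0.45],
  [-5, -604, -80, 0, 0, -0.6],
  [-5, -604, -80, 0, 0, -0.75],
  [-5, -604, -80, 0, 0, -0.9],
  [-5, -604, -80, 0, 0, -1.05],
  [-5, -604, -80, 0, 0, -1.175],
  [-5, -604, -80, 0, 0, -1.175],
  [-5, -604, -80, 0, 0, -1.175],
], claw=0)

```text
t: 8.4
tcp_pos: [0.5099, -0.184, 0.2287]
eef_rot: [0.596, 0.803, -0.0, -0.001]
ft_force: [0.6, 0.8, -0.5]
grip_width: 0.0852
finger_force: 0.0
```

Request:
step_arm([
  [0, -50, -30, 0, 0, 0],
  [0, -85, -60, 0, 0, 0],
  [0.5, -107.5, -95, 0, 0, 0],
  [0.5, -107.5, -109, 0, 0, 0],
  [0.5, -107.5, -109, 0, 0, 0],
  [0.5, -107.5, -109, 0, 0, 0],
])

```text
t: 9.0
tcp_pos: [0.5115, -0.2889, 0.1212]
eef_rot: [0.595, 0.804, 0.0, -0.001]
ft_force: [0.1, -0.6, 0.5]
grip_width: 0.0852
finger_force: 0.0
```

Request:
step_arm([
  [-1, -2, -25, 0, 0, 0],
  [-1, -2, -50, 0, 0, 0],
  [-1, -2, -65, 0, 0, 0],
  [-1, -2, -75, 0, 0, 0],
  [-1, -2, -75, 0, 0, 0],
])

```text
t: 9.5
tcp_pos: [0.5108, -0.2909, 0.0464]
eef_rot: [0.595, 0.804, 0.0, -0.0]
ft_force: [0.1, -0.4, -0.5]
grip_width: 0.0854
finger_force: 0.0
```

Request:
step_arm([
  [0, 0, 0, 0, 0, 0],
  [0, 0, 0, 0, 0, 0],
  [0, 0, 0, 0, 0, 0],
  [0, 0, 0, 0, 0, 0],
  [0, 0, 0, 0, 0, 0],
], claw=1, newtons=70)

```text
t: 10.0
tcp_pos: [0.5113, -0.2925, 0.0482]
eef_rot: [0.595, 0.803, -0.0, 0.001]
ft_force: [-0.7, 0.9, 6.1]
grip_width: 0.0588
finger_force: 78.2
```

Request:
step_arm([
  [0, 0, 5, 0, 0, 0],
  [0, 0, 20, 0, 0, 0],
  [0, 0, 40, 0, 0, 0],
  [0, 0, 60, 0, 0, 0],
  [0, 0, 60, 0, 0, 0],
])

```text
t: 10.5
tcp_pos: [0.5118, -0.293, 0.1089]
eef_rot: [0.596, 0.803, -0.0, 0.003]
ft_force: [1.3, -0.2, -5.7]
grip_width: 0.0583
finger_force: 77.0
```

Run:
```python
from m import *
s=read_state();print(s['tcp_pos'],s['eef_rot'],s['ft_force'])
for n in('top','scene'):
    p,d=snap(n,n+'4'); P=cloud(n,d);h=cv2.cvtColor(p,cv2.COLOR_RGB2HSV).astype(int)
    m=(h[...,0]<20)&(h[...,1]>110)&(P[...,1]<-.18)&(P[...,1]>-.4)&(P[...,0]>.4)&(P[...,0]<.62)
    zs=P[m][:,2];print(n,np.percentile(zs,[5,50,90,98]).round(4)); t=np.percentile(zs,90 if n=='scene' else 50)
    for k in(.004,.007): print(rect(P,m&(abs(P[...,2]-t)<k)))
```

```text
[ 0.5118382  -0.29300164  0.10890503] [ 5.95524296e-01  8.03333052e-01 -1.53928020e-04  2.60715214e-03] [ 1.31707182 -0.24237835 -5.68144397]
top [0.0725 0.105  0.1076 0.1092]
(array([ 515.4, -235.4]), array([43.1, 88.2]), 53.61, 461, np.float64(105.7))
(array([ 515.1, -235.2]), array([43.1, 88.9]), 53.61, 489, np.float64(105.7))
scene [0.0648 0.1025 0.1055 0.1069]
(array([ 511. , -293.1]), array([ 65.2, 149.7]), 17.39, 1173, np.float64(104.1))
(array([ 511. , -293.2]), array([ 65.7, 149.8]), 17.57, 1278, np.float64(103.9))
```

Request:
step_arm([
  [4, 40, 0, 0, 0, -0.05],
  [8, 85, 0, 0, 0, -0.12],
  [12, 130, 0, 0, 0, -0.2],
  [17, 175, 0, 0, 0, -0.27],
  [21, 220, 0, 0, 0, -0.33],
  [25, 260, 0, 0, 0, -0.357],
  [27, 282, 0, 0, 0, -0.357],
  [27, 289, 0, 0, 0, -0.357],
  [27, 289, 0, 0, 0, -0.357],
])

```text
t: 11.5
tcp_pos: [0.5365, -0.0019, 0.1049]
eef_rot: [0.728, 0.686, -0.001, -0.001]
ft_force: [-0.6, -0.7, -5.5]
grip_width: 0.0587
finger_force: 77.0
```

Request:
step_arm([
  [0, 0, -15, 0, 0, 0],
  [0, 0, -30, 0, 0, 0],
  [0, 0, -40, 0, 0, 0],
  [0, 0, -45, 0, 0, 0],
  [0, 0, -48, 0, 0, 0],
  [0, 0, -48, 0, 0, 0],
  [0, 0, -48, 0, 0, 0],
])

```text
t: 12.2
tcp_pos: [0.538, -0.0033, 0.0586]
eef_rot: [0.729, 0.685, 0.0, 0.001]
ft_force: [-0.3, -0.2, -6.0]
grip_width: 0.0583
finger_force: 77.0
```

Run:
```python
from h import *
s=read_state();print(s['tcp_pos'],s['eef_rot'],s['ft_force'])
p,d=snap('scene','s5');p2,d2=snap('top','t5')
a=cv2.resize(p[235:340,255:395,::-1],(420,315),interpolation=2);b=cv2.resize(p2[160:270,270:400,::-1],(360,305),interpolation=2);o=np.zeros((315,790,3),np.uint8);o[:,:420]=a;o[:305,425:785]=b;cv2.imwrite('pics/s5c.png',o)
```

```text
[ 0.53801341 -0.00327033  0.05857215] [7.28785063e-01 6.84742223e-01 3.75815650e-04 5.27877322e-04] [-0.33626698 -0.2465727  -5.98035556]
```

View pics/s5c.png

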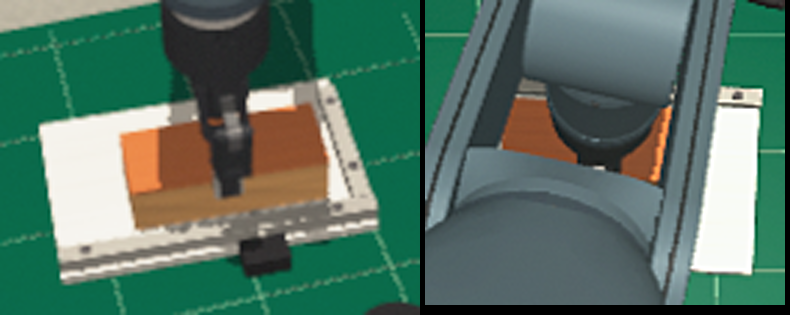

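The block is above the bed and inside the fences, about parallel, with a gap on both sides. I'll lower to contact and then slide toward the short fence.

Request:
step_arm([
  [0, 0, -0.7, 0, 0, 0],
  [0, 0, -1.4, 0, 0, 0],
  [0, 0, -1.4, 0, 0, 0],
])

```text
t: 12.6
tcp_pos: [0.5379, -0.003, 0.0582]
eef_rot: [0.729, 0.685, 0.0, 0.001]
ft_force: [-3.0, 0.2, 6.3]
grip_width: 0.0588
finger_force: 78.4
```

Request:
step_arm([
  [0.2, 4, 0.6, 0, 0, 0],
  [0.5, 8, 0.6, 0, 0, 0],
  [0.6, 11, 0.6, 0, 0, 0],
  [0.7, 12, 0.6, 0, 0, 0],
  [0.7, 12, 0.6, 0, 0, 0],
])

```text
t: 13.1
tcp_pos: [0.5392, 0.0087, 0.0582]
eef_rot: [0.728, 0.685, 0.0, 0.001]
ft_force: [-1.0, -5.7, 4.8]
grip_width: 0.058
finger_force: 78.2
```

Request:
step_arm([
  [0.1, 1, 0, 0, 0, 0],
  [0.1, 2, 0, 0, 0, 0],
  [0.1, 2, 0, 0, 0, 0],
])

```text
t: 13.4
tcp_pos: [0.5393, 0.0104, 0.0582]
eef_rot: [0.728, 0.685, 0.0, 0.001]
ft_force: [0.8, -5.4, 4.5]
grip_width: 0.0583
finger_force: 78.2
```

Request:
step_arm([
  [0, 1, 0, 0, 0, 0],
  [0, 2, 0, 0, 0, 0],
  [0, 2, 0, 0, 0, 0],
])

```text
t: 13.7
tcp_pos: [0.5395, 0.0124, 0.0582]
eef_rot: [0.729, 0.685, 0.0, 0.001]
ft_force: [-0.5, -5.9, 4.1]
grip_width: 0.0586
finger_force: 78.2
```

Request:
step_arm([
  [0, 1, 0, 0, 0, 0],
  [0, 1.5, 0, 0, 0, 0],
  [0, 1.5, 0, 0, 0, 0],
])

```text
t: 14.0
tcp_pos: [0.5395, 0.013, 0.0582]
eef_rot: [0.728, 0.685, -0.0, 0.002]
ft_force: [0.8, -10.0, 4.5]
grip_width: 0.0583
finger_force: 78.1
```

Request:
step_arm([
  [3, -0.8, 0, 0, 0, 0],
  [6, -1, 0, 0, 0, 0],
  [9, -1.2, 0, 0, 0, 0],
  [11, -1.3, 0, 0, 0, 0],
  [11, -1.3, 0, 0, 0, 0],
])

```text
t: 14.5
tcp_pos: [0.5409, 0.0129, 0.0585]
eef_rot: [0.728, 0.686, -0.007, -0.006]
ft_force: [-30.8, -9.1, 36.1]
grip_width: 0.0587
finger_force: 81.7
```

Request:
step_arm([
  [1, 0, 0, 0, 0, 0],
  [2, -0.1, 0, 0, 0, 0],
  [2, -0.1, 0, 0, 0, 0],
])

```text
t: 14.8
tcp_pos: [0.5411, 0.0129, 0.0585]
eef_rot: [0.728, 0.686, -0.008, -0.007]
ft_force: [-35.5, -9.7, 41.8]
grip_width: 0.0584
finger_force: 82.3
```

Request:
step_arm([
  [1, 0, 0, 0, 0, 0],
  [1.5, 0, 0, 0, 0, 0],
  [1.5, 0, 0, 0, 0, 0],
])

```text
t: 15.1
tcp_pos: [0.5416, 0.0129, 0.0586]
eef_rot: [0.728, 0.686, -0.009, -0.007]
ft_force: [-39.0, -10.4, 44.9]
grip_width: 0.0582
finger_force: 82.8
```

The outer finger is catching on the long fence (Fx -39 N), so the grip is too low. I'll back off, let go and regrip about 10 mm higher.

Request:
step_arm([
  [-7, 0.5, 0, 0, 0, 0],
  [-14.5, 0.8, 0, 0, 0, 0],
  [-14.5, 0.8, 0, 0, 0, 0],
  [-14.5, 0.8, 0, 0, 0, 0],
])

```text
t: 15.5
tcp_pos: [0.5387, 0.013, 0.0582]
eef_rot: [0.729, 0.685, -0.0, 0.001]
ft_force: [-1.8, -7.5, 5.7]
grip_width: 0.0583
finger_force: 78.1
```

Request:
step_arm([
  [-5, -0.5, 0.5, 0, 0, 0],
  [-10, -0.5, 0.5, 0, 0, 0],
  [-15, -0.3, 0.5, 0, 0, 0],
  [-15, -0.3, 0.5, 0, 0, 0],
])

```text
t: 15.9
tcp_pos: [0.5233, 0.0138, 0.0582]
eef_rot: [0.729, 0.685, 0.0, 0.0]
ft_force: [3.5, -2.2, 1.3]
grip_width: 0.0587
finger_force: 77.7
```

Request:
step_arm([
  [0, 0, 0, 0, 0, 0],
  [0, 0, 0, 0, 0, 0],
  [0, 0, 0, 0, 0, 0],
  [0, 0, 0, 0, 0, 0],
], claw=0.17)

```text
t: 16.3
tcp_pos: [0.5228, 0.014, 0.0576]
eef_rot: [0.729, 0.685, -0.0, -0.001]
ft_force: [0.8, 0.8, -0.2]
grip_width: 0.0705
finger_force: 0.0
```

Request:
step_arm([
  [0, 0, 5, 0, 0, 0],
  [0, 0, 11, 0, 0, 0],
  [0, 0, 11, 0, 0, 0],
])

```text
t: 16.6
tcp_pos: [0.5241, 0.0136, 0.07]
eef_rot: [0.729, 0.685, 0.001, 0.001]
ft_force: [-0.1, -0.2, 0.5]
grip_width: 0.0706
finger_force: 0.0
```

Request:
step_arm([
  [0, 0, 0, 0, 0, 0],
  [0, 0, 0, 0, 0, 0],
  [0, 0, 0, 0, 0, 0],
  [0, 0, 0, 0, 0, 0],
], claw=1, newtons=70)

```text
t: 17.0
tcp_pos: [0.5233, 0.0137, 0.0699]
eef_rot: [0.729, 0.685, 0.0, 0.0]
ft_force: [-2.7, 0.8, 10.2]
grip_width: 0.0575
finger_force: 73.4
```

Request:
step_arm([
  [4, -0.5, 0.7, 0, 0, 0],
  [9, -0.8, 0.7, 0, 0, 0],
  [14, -1.1, 0.7, 0, 0, 0],
  [17, -1.3, 0.7, 0, 0, 0],
  [19, -1.4, 0.7, 0, 0, 0],
  [19, -1.4, 0.7, 0, 0, 0],
])

```text
t: 17.6
tcp_pos: [0.5368, 0.0129, 0.0702]
eef_rot: [0.728, 0.685, -0.004, -0.004]
ft_force: [-17.4, 0.8, 23.0]
grip_width: 0.0574
finger_force: 74.7
```

Run:
```python
from m import *
p,d=snap('scene','s6'); P=cloud('scene',d);h=cv2.cvtColor(p,cv2.COLOR_RGB2HSV).astype(int)
m=(h[...,0]<20)&(h[...,1]>110)&(abs(P[...,1])<.2)&(P[...,0]>.4)&(P[...,0]<.65)
print(np.percentile(P[m][:,2],[5,50,90,98]).round(4)); print(rect(P,m&(P[...,2]>.048)&(P[...,2]<.062)))
t=P[m&(P[...,2]>.048)]; A=np.c_[t[:,:2],np.ones(len(t))]; print('plane',np.linalg.lstsq(A,t[:,2],rcond=None)[0])
s=read_state();print(s['tcp_pos'],s['ft_force'],s['moment'])
cv2.imwrite('pics/s6c.png',cv2.resize(p[225:345,255:395,::-1],(700,600),interpolation=2))
```

```text
[0.0176 0.0534 0.0566 0.0583]
(array([539.8,  12.2]), array([150.5,  68.6]), 86.82, 1118, np.float64(54.7))
plane [ 0.03871582 -0.00642025  0.0344339 ]
[0.53676861 0.01290777 0.07015226] [-17.94787894   0.05668318  22.38563477] [-0.01754973  3.10031235  0.1219835 ]
```

View pics/s6c.png

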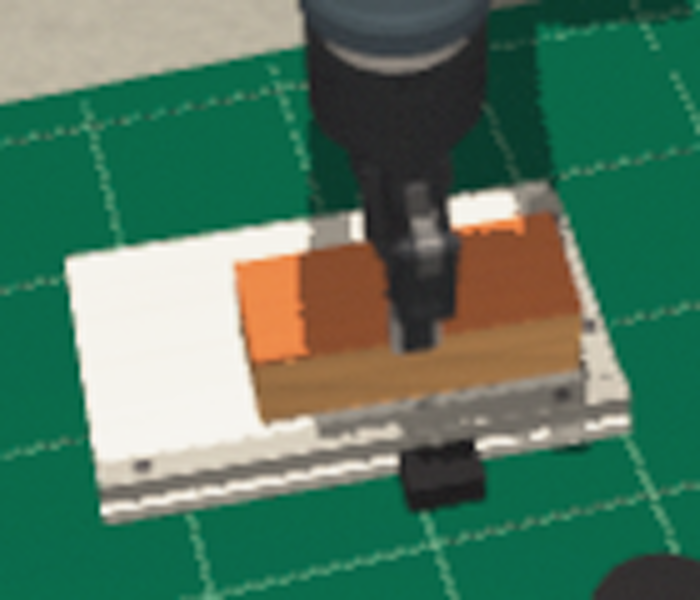

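The finger now clears the fence. Fz of 22 N and My of 3 N·m suggest the leading edge is digging into the bed, so I'll unload vertically and check.

Request:
step_arm([
  [0, 0, 0.7, 0, 0, 0],
  [0, 0, 1.4, 0, 0, 0],
  [0, 0, 1.4, 0, 0, 0],
])

```text
t: 17.95
tcp_pos: [0.5419, 0.0124, 0.0704]
eef_rot: [0.729, 0.685, -0.0, -0.0]
ft_force: [0.1, 0.1, -4.4]
grip_width: 0.0574
finger_force: 75.6
```

That was it: the force is gone and the block moved on. I'll keep going with its weight nearly carried.

Request:
step_arm([
  [2, -0.1, 0, 0, 0, 0],
  [4, -0.2, 0, 0, 0, 0],
  [6, -0.3, 0, 0, 0, 0],
  [6, -0.3, 0, 0, 0, 0],
])

```text
t: 18.35
tcp_pos: [0.5484, 0.012, 0.0706]
eef_rot: [0.729, 0.685, -0.0, -0.0]
ft_force: [-0.9, 0.3, -6.3]
grip_width: 0.0574
finger_force: 75.7
```

Request:
step_arm([
  [1, 0, 0, 0, 0, 0],
  [2, -0.1, 0, 0, 0, 0],
  [3, -0.2, 0, 0, 0, 0],
  [3, -0.2, 0, 0, 0, 0],
])

```text
t: 18.75
tcp_pos: [0.5513, 0.0118, 0.071]
eef_rot: [0.729, 0.685, -0.0, -0.0]
ft_force: [-0.3, 0.5, -6.4]
grip_width: 0.0575
finger_force: 75.7
```

Request:
step_arm([
  [1, 0, 0, 0, 0, 0],
  [2, -0.1, 0, 0, 0, 0],
  [2, -0.1, 0, 0, 0, 0],
])

```text
t: 19.05
tcp_pos: [0.5523, 0.0117, 0.0708]
eef_rot: [0.729, 0.685, -0.001, -0.001]
ft_force: [-5.0, -0.7, -4.7]
grip_width: 0.0576
finger_force: 76.0
```

Request:
step_arm([
  [1, 0, 0, 0, 0, 0],
  [1.5, 0, 0, 0, 0, 0],
  [1.5, 0, 0, 0, 0, 0],
])

```text
t: 19.35
tcp_pos: [0.5525, 0.0117, 0.0706]
eef_rot: [0.728, 0.685, -0.002, -0.002]
ft_force: [-8.0, -1.2, -1.1]
grip_width: 0.0572
finger_force: 76.3
```

Request:
step_arm([
  [0.3, 0, -0.6, 0, 0, 0],
  [0.3, 0, -1, 0, 0, 0],
  [0.3, 0, -1, 0, 0, 0],
])

```text
t: 19.65
tcp_pos: [0.5525, 0.0118, 0.0702]
eef_rot: [0.728, 0.685, -0.002, -0.002]
ft_force: [-11.5, -1.1, 4.0]
grip_width: 0.0574
finger_force: 76.9
```

Request:
step_arm([
  [0, 0, 0, 0, 0, 0],
  [0, 0, 0, 0, 0, 0],
  [0, 0, 0, 0, 0, 0],
  [0, 0, 0, 0, 0, 0],
], claw=0.12)

```text
t: 20.05
tcp_pos: [0.5562, 0.0115, 0.0707]
eef_rot: [0.729, 0.685, 0.001, 0.001]
ft_force: [0.1, -0.4, -0.6]
grip_width: 0.0752
finger_force: 0.0
```

Request:
step_arm([
  [0, 0, 15, 0, 0, 0],
  [0, 0, 45, 0, 0, 0],
  [0, 0, 80, 0, 0, 0],
  [0, 0, 120, 0, 0, 0],
  [-30, 0, 150, 0, 0, 0],
  [-75, 0, 150, 0, 0, 0],
  [-120, 0, 150, 0, 0, 0],
  [-120, 0, 150, 0, 0, 0],
])

```text
t: 20.85
tcp_pos: [0.4292, 0.0128, 0.2193]
eef_rot: [0.729, 0.685, -0.001, -0.002]
ft_force: [0.8, -1.0, -0.3]
grip_width: 0.075
finger_force: 0.0
```

Run:
```python
from m import *
s=read_state();print(s['tcp_pos'],s['joint_pos'].round(2))
p,d=snap('scene','s7'); P=cloud('scene',d);h=cv2.cvtColor(p,cv2.COLOR_RGB2HSV).astype(int)
m=(h[...,0]<20)&(h[...,1]>110)&(abs(P[...,1])<.2)&(P[...,0]>.4)&(P[...,0]<.65)
print(rect(P,m&(P[...,2]>.051)&(P[...,2]<.062)))
t=P[m&(P[...,2]>.051)]; A=np.c_[t[:,:2],np.ones(len(t))]; print('plane',np.linalg.lstsq(A,t[:,2],rcond=None)[0])
cv2.imwrite('pics/s7c.png',cv2.resize(p[225:345,255:395,::-1],(700,600),interpolation=2))
```

```text
[0.42921428 0.01279235 0.21934423] [-0.23  0.07  1.86 -0.    1.22 -0.17]
(array([552.8,  11.5]), array([150. ,  66.6]), 85.89, 1403, np.float64(54.5))
plane [-0.28956135 -0.00527002  0.21597176]
```

View pics/s7c.png

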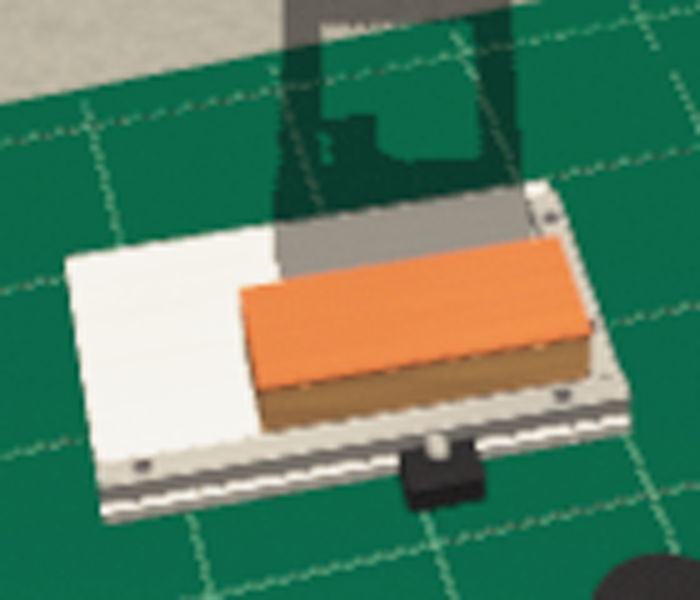

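The block looks flush on the long fence, with the pin's rear end showing out of the housing at (437,447). To make sure the pin is fully in, I'll nudge it with the shut fingers from behind.

Request:
step_arm([
  [40, -1, -40, 0, 0, 0],
  [40, -1, -85, 0, 0, 0],
  [40, -1, -125, 0, 0, 0],
  [40, -1, -150, 0, 0, 0],
  [40, -1, -164, 0, 0, 0],
  [40, -1, -164, 0, 0, 0],
], claw=1)

```text
t: 21.5
tcp_pos: [0.4752, 0.0107, 0.0539]
eef_rot: [0.729, 0.685, -0.001, -0.001]
ft_force: [-0.4, 0.5, 0.5]
grip_width: 0.0
finger_force: 0.0
```

Request:
step_arm([
  [10, 0, 0, 0, 0, 0],
  [18, 0, 0, 0, 0, 0],
  [24, 0, 0, 0, 0, 0],
  [28, 0, 0, 0, 0, 0],
  [32, 0, 0, 0, 0, 0],
  [32, 0, 0, 0, 0, 0],
])

```text
t: 22.1
tcp_pos: [0.5075, 0.0107, 0.0562]
eef_rot: [0.729, 0.685, 0.0, 0.0]
ft_force: [-0.5, 0.0, -0.1]
grip_width: 0.0002
finger_force: 0.0
```

Request:
step_arm([
  [1, 0, 0, 0, 0, 0],
  [2, 0, 0, 0, 0, 0],
  [3, 0, 0, 0, 0, 0],
  [3, 0, 0, 0, 0, 0],
])

```text
t: 22.5
tcp_pos: [0.5081, 0.0108, 0.0557]
eef_rot: [0.729, 0.685, -0.001, -0.002]
ft_force: [-6.0, -1.0, 4.9]
grip_width: -0.0
finger_force: 3.1
```

Request:
step_arm([
  [1, 0, 0, 0, 0, 0],
  [2, 0, 0, 0, 0, 0],
  [2, 0, 0, 0, 0, 0],
])

```text
t: 22.8
tcp_pos: [0.5084, 0.0109, 0.0555]
eef_rot: [0.728, 0.685, -0.003, -0.003]
ft_force: [-11.6, -1.1, 8.4]
grip_width: 0.0
finger_force: 5.4
```

It doesn't move at 11.6 N, so the block is seated. I'll retreat and check everything before handing in.

Request:
step_arm([
  [-10, 0, 0, 0, 0, 0],
  [-30, 0, 5, 0, 0, 0],
  [-50, 0, 45, 0, 0, 0],
  [-70, 0, 85, 0, 0, 0],
  [-90, 0, 125, 0, 0, 0],
  [-100, 0, 165, 0, 0, 0],
  [-100, 0, 165, 0, 0, 0],
])

```text
t: 23.5
tcp_pos: [0.4139, 0.0102, 0.2261]
eef_rot: [0.729, 0.685, 0.003, 0.005]
ft_force: [1.1, 0.1, -1.2]
grip_width: 0.0
finger_force: 0.0
```

Run:
```python
from m import *
p,d=snap('scene','s8'); P=cloud('scene',d);h=cv2.cvtColor(p,cv2.COLOR_RGB2HSV).astype(int)
o=(h[...,0]<20)&(h[...,1]>110)
m=o&(abs(P[...,1])<.2)&(P[...,0]>.4)&(P[...,0]<.65)&(P[...,2]>.053)&(P[...,2]<.062); print('block',rect(P,m))
Q=P[m];e=[Q[np.abs(Q[:,0]-x)<.006][:,1] for x in(.535,.55,.565)];print([ (a.max().round(4),a.min().round(4)) for a in e])
m=o&(P[...,1]>.24)&(P[...,1]<.38)&(P[...,0]>.45)&(P[...,0]<.6)&(P[...,2]>.08);print('pad',np.percentile(P[m],[2,50,98],axis=0).round(4))
a=cv2.resize(p[225:345,255:395,::-1],(420,360),interpolation=2);b=cv2.resize(p[170:290,425:505,::-1],(240,360),interpolation=2);cv2.imwrite('pics/s8c.png',np.hstack([a,b]))
```

```text
block (array([553.1,  10.9]), array([150.2,  63.7]), 87.18, 1174, np.float64(54.9))
[(np.float64(0.0866), np.float64(-0.0619)), (np.float64(0.0864), np.float64(-0.0635)), (np.float64(0.0844), np.float64(-0.0646))]
pad [[0.4872 0.2626 0.0995]
 [0.5159 0.3002 0.1278]
 [0.5347 0.3564 0.2094]]
```

View pics/s8c.png

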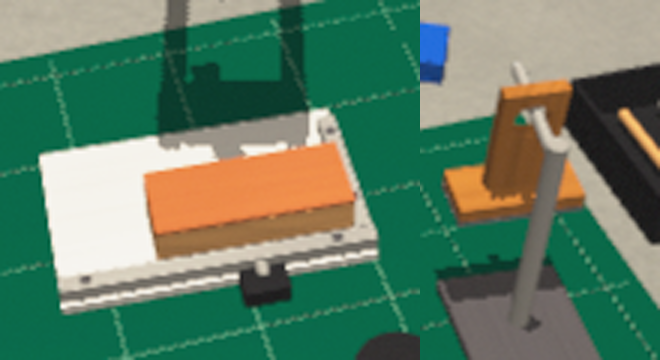

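The pad hangs by its eye and the block is flush on the long fence. The gap at the short fence measures about 1 mm, within error, so I'll give the free end one nudge to settle it.

Request:
step_arm([
  [45, -40, 0, 0, 0, 0],
  [85, -75, 0, 0, 0, 0],
  [115, -105, 0, 0, 0, 0],
  [134, -125, 0, 0, 0, 0],
  [134, -125, -45, 0, 0, 0],
  [134, -125, -90, 0, 0, 0],
  [134, -125, -130, 0, 0, 0],
  [134, -125, -160, 0, 0, 0],
  [134, -125, -170, 0, 0, 0],
  [134, -125, -170, 0, 0, 0],
])

```text
t: 24.55
tcp_pos: [0.5447, -0.1137, 0.0486]
eef_rot: [0.729, 0.685, -0.001, -0.002]
ft_force: [0.2, -0.3, 1.1]
grip_width: -0.0
finger_force: 0.0
```

Request:
step_arm([
  [0, 12, 0, 0, 0, 0],
  [0, 22, 0, 0, 0, 0],
  [0, 29, 0, 0, 0, 0],
  [0, 34, 0, 0, 0, 0],
  [0, 38, 0, 0, 0, 0],
  [0, 38, 0, 0, 0, 0],
])

```text
t: 25.15
tcp_pos: [0.5462, -0.0757, 0.0513]
eef_rot: [0.728, 0.685, 0.0, 0.0]
ft_force: [0.1, -0.2, -0.1]
grip_width: -0.0
finger_force: 0.0
```

Request:
step_arm([
  [0, 1, 0, 0, 0, 0],
  [0, 2, 0, 0, 0, 0],
  [0, 3, 0, 0, 0, 0],
  [0, 3, 0, 0, 0, 0],
])

```text
t: 25.55
tcp_pos: [0.546, -0.0734, 0.0509]
eef_rot: [0.729, 0.685, -0.0, -0.0]
ft_force: [0.2, 0.5, -0.6]
grip_width: -0.0
finger_force: 0.0
```

Request:
step_arm([
  [0, 1, 0, 0, 0, 0],
  [0, 2, 0, 0, 0, 0],
  [0, 2, 0, 0, 0, 0],
])

```text
t: 25.85
tcp_pos: [0.546, -0.0712, 0.0509]
eef_rot: [0.729, 0.685, -0.0, -0.0]
ft_force: [0.2, -1.5, 0.8]
grip_width: -0.0
finger_force: 0.0
```

Request:
step_arm([
  [0, 1, 0, 0, 0, 0],
  [0, 2, 0, 0, 0, 0],
  [0, 2, 0, 0, 0, 0],
])

```text
t: 26.15
tcp_pos: [0.5461, -0.0708, 0.051]
eef_rot: [0.728, 0.685, -0.001, 0.001]
ft_force: [-0.7, -7.3, -1.7]
grip_width: 0.0001
finger_force: 3.4
```

Request:
step_arm([
  [0, 1, 0, 0, 0, 0],
  [0, 1.5, 0, 0, 0, 0],
  [0, 1.5, 0, 0, 0, 0],
])

```text
t: 26.45
tcp_pos: [0.5462, -0.0707, 0.0512]
eef_rot: [0.728, 0.685, -0.001, 0.002]
ft_force: [-2.3, -13.1, -1.3]
grip_width: 0.0
finger_force: 6.2
```

The end is firmly against the short fence. I'll retreat and hand in.

Request:
step_arm([
  [0, -10, 0, 0, 0, 0],
  [0, -30, 0, 0, 0, 0],
  [0, -45, 30, 0, 0, 0],
  [0, -45, 75, 0, 0, 0],
  [0, -45, 120, 0, 0, 0],
  [0, -45, 160, 0, 0, 0],
  [0, -45, 160, 0, 0, 0],
  [0, -45, 160, 0, 0, 0],
])

```text
t: 27.25
tcp_pos: [0.5465, -0.113, 0.2121]
eef_rot: [0.729, 0.685, 0.001, 0.001]
ft_force: [-1.6, 0.9, -0.6]
grip_width: 0.0002
finger_force: 0.0
```

Run:
```python
from m import *
p,d=snap('scene','s9'); P=cloud('scene',d);h=cv2.cvtColor(p,cv2.COLOR_RGB2HSV).astype(int)
m=(h[...,0]<20)&(h[...,1]>110)&(abs(P[...,1])<.2)&(P[...,0]>.4)&(P[...,0]<.65)&(P[...,2]>.053)&(P[...,2]<.062); print('block',rect(P,m))
print(arm.job_done())
```

```text
block (array([553.8,  10.7]), array([150. ,  65.7]), 87.79, 1191, np.float64(54.9))
the job is handed in; nothing more can be done
None
```

I handed the job in at about 27 s: the pad hangs by its eye on the peg, and the block sits copper up in the corner, firm against both fences when nudged; no verdict came back, and I judged the pin pressed in from the pictures and the push, as I had no direct reading of it.

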